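# Weigh a camera on the stall's beam balance

### The arm

A 6-joint arm with a two-finger parallel gripper is mounted at the origin on the work surface. World frame = base frame: x ahead of the robot, y to its left, z up, the work surface at z = 0. Lengths are in m, angles in degrees, forces in N, time in s.
With the tool pointing down it reaches from about 0.25 to 0.775 m from the base axis. Payload 4 kg.
Tool frame: the origin (TCP) lies at the very end of the fingers, on their centre line; the grasp point (between the pads) lies 19 mm behind it; z points along the fingers, y is the direction in which the jaws open and shut (so a half turn about z gives the same grasp; the last joint's range is limited). The gripper opens to 94 mm and grips with 3 to 60 N. Pads are 16 mm wide; open, the fingers measure 119 mm over their backs; the gripper's body (75 mm by 177 mm) begins 78 mm behind the grasp point.
Start: joints at [-79.074, 4.996, 78.535, -0, 96.463, -5.907], TCP at [0.159, -0.526, 0.206] pointing down, gripper open.
Joint ranges: [-177.83, 177.83], [-43.37, 116.18], [15.69, 146.23], [-61.86, 241.86], [9.47, 152.12], [-147.06, 147.06]. Speed limits (degrees/s): [159.86, 159.86, 180, 180, 180, 180].

### API

Orientations are given as a 3x3 rotation matrix whose columns are the frame's x, y, z axes.
In Python, from plant import get_obs, snapshot, camera_model, manip gives the robot as it stands.
- The arm moves only by the tool arm_command, never from a script. Its argument "moves" is a list of rows, each a list of 3 entries, a list of its own where there are three numbers: the shift along the world's x, y, z in m, then the turn about the world's z in degrees, then the opening, from 0 (shut) to 1 (fully open). A call has 1 to 20 rows; each row shifts and turns the commanded pose from where the row before left it; what a row does not reach is not made up. A row lasts 1/12 s, in which the tool goes at most 41.7 mm and 7.16 degrees, less where a joint would pass 70% of its speed; a pose out of reach is approached as far as the arm can. A call with a gripper value outside its range is refused whole. The fingers move at their own pace and stop on an object; the grip force is fixed at half the most. Time passes only in rows, so rows that do not move let the fingers close. It gives the time, the measured TCP pose, the force and the opening at its end, in the units of the state.
- get_obs(): the state, without advancing time (a new reading comes with each control period).
- snapshot(name): name is "side" or "top"; returns (picture, depth): 400x640x3 uint8, blue, green, red; 400x640 float32, m along the optical axis (not along the pixel's ray), 0 where there is no reading.
- camera_model(name): a dict with "K" (3x3 intrinsics, pixels), "R" (3x3) and "t" (3): a world point X has camera coordinates R X + t. Camera axes: x right, y down, z forward; pixel columns grow to the right and rows downward; lengths in m; the calibration is good to about 2 mm. A picture is of the moment at which its call begins. camera_model takes no time and is no camera call.
- manip.close_job(): hands the job in, once; it reports no verdict.
The state is a dict: "t": time; "joints": joint angles; "dq": joint speeds; "tau": joint torques, N m; "ee_pos": TCP position; "ee_rot": TCP orientation; "wrist_force": force on the tool from outside, world axes, zero at the start; "wrist_torque": the same for the moment, N m; "width": finger opening in m.
Only numpy, scipy, OpenCV 4.12 (cv2) and the standard library are available. Lean on these libraries where they do the work, as an engineer would, in place of code of your own. Each camera call takes 0.05 s, during which the arm holds its last target. There are 200 camera calls.

### The job

Weigh the compact camera for a postage quote: set it gently down flat in the middle of the square pan of the beam balance, lens up, and let go of it. Then slide the counterpoise out along the beam until the beam stands level by itself with nothing touching it. The balance is delicate: grip or push its parts with no more than about 10 N, never press or force it, and leave the rest of the stock where it is.

Things in the scene. Friction and masses are not known exactly. Their poses are not given: they have to be found in the camera images.
- camera: compact camera lying on its back, lens up: silver and black body 110 (its x) x 66 (its y) x 32 mm, and in the middle of the top a round lens barrel 44 mm in diameter standing 28 mm above the body (top at 60 mm), good to grip from above. Origin: centre of the underside, z up. Weight unknown, 0.28 to 0.5 kg.
- balance: the beam balance, fixed to the table: dark steel base plate 120 (x) x 460 (y) x 12 mm, origin at the centre of its underside. The beam runs along its y axis on a pivot 85 mm above the origin, between two cheeks 40 mm wide over all whose tops are at 104 mm; pan on the +y side, counterpoise on the -y side. At its -y end (y = -222 mm) stands a post 124 mm high with a white plate facing the beam's tip; its long black line marks level.
- beam (a joint): beam angle (rad), 0 is level, positive when the pan is up and the counterpoise end down; stops at -0.10 and +0.10. It is self-centring like a scale with a low centre of mass: between the stops each mm that the counterpoise moves out adds 0.006 to 0.008 rad. It settles in about 1 s. A hand on the counterpoise falsifies the reading. The empty beam is about level with the counterpoise fully in; the camera alone puts it on the pan-down stop.
- pan_floor (a point): centre of the pan's upper surface, z along its upward normal, axes parallel to the balance's when level; 120 mm from the pivot and, when level, 106 mm above the table. The aluminium pan is 140 x 140 mm inside with a rim 3 mm thick and 6 mm high. It is bolted to the beam and tilts with it (its centre rises and sinks up to 12 mm). It gives way when pressed, until the beam is on its stop.
- poise (a joint): how far out the counterpoise has been slid along the beam, 0 (fully in, its centre 36 mm from the pivot) to 0.13 m (fully out, 166 mm from the pivot, towards the balance's -y). It starts 0 to 20 mm out. It is a 0.6 kg steel block that slides with about 2 N of friction and stays where it is left; a light pinch of 5 N on its knob moves it. The right place lies somewhere between 40 and 125 mm.
- poise_knob (a point): middle of the upright round steel knob on the counterpoise, 20 mm in diameter; this point is 19 mm below its top and 19 mm above the top of the block below it (block 40 across the beam x 34 along it x 52 mm high). 45 mm above the beam's axis; it moves and tilts with the beam.
- wood_box: bystander: small wooden box 100 x 60 x 35 mm, origin under its centre
- clock: bystander: round brass clock lying face up, 68 mm in diameter, 30 mm high, origin under its centre
- tester: bystander: yellow and black hand tester 150 x 60 x 32 mm, origin under its centre
- dish: bystander: terracotta plate 150 mm in diameter, 22 mm high, origin under its centre
- jar: bystander: amber jar 56 mm in diameter, 75 mm high, origin under its centre
- driver: bystander: screwdriver lying on the table
Things that resemble listed ones, but are neither listed nor needed, are in the scene too. What is shaped like the camera but turquoise is not meant.

How it is judged:
By the outcome, as a careful person would: the job done as asked, in the order asked, and still so for the second after the job is handed in, with the robot touching nothing.
It also fails if it takes over 72 s, if anything falls off the work surface, if the arm or the gripper's body presses on something with over 40 N, if the wrist force passes 120 N, or if a joint passes its speed limit or range.

## Working session

There is one attempt and no reset: what is moved stays moved. The work goes in short steps, Python scripts to look and compute and a tool call to move; the robot and the scene stay as the last step left them, time stands still between calls to the robot, and variables do not carry over. Pictures are saved under pics/ and viewed, about 8 in all and at most 12, crops included, and the job is handed in when it is done.

Besides the shell and the picture viewer there is one more tool, called after "Call:" by a JSON object that holds its "api" and its "payload", one argument or row to a line. arm_command: Moves the arm, as the interface text tells. Its arguments: {"type":"object","properties":{"moves":{"type":"array"}},"required":["moves"]}

```bash
ls; mkdir -p pics; cat > h.py <<'E'
import numpy as np, cv2
from plant import get_obs, snapshot, camera_model, manip
def pts(name, depth):
    c=camera_model(name); K,R,t=map(np.array,(c["K"],c["R"],c["t"]))
    v,u=np.mgrid[:400,:640]
    P=np.stack([(u-K[0,2])/K[0,0]*depth,(v-K[1,2])/K[1,1]*depth,depth],-1)
    return (P-t)@R   # world
def ray(name,u,v,z):
    c=camera_model(name); K,R,t=map(np.array,(c["K"],c["R"],c["t"]))
    d=R.T@np.linalg.solve(K,[u,v,1]); o=-R.T@t
    return o+d*(z-o[2])/d[2]
def proj(name,X):
    c=camera_model(name); K,R,t=map(np.array,(c["K"],c["R"],c["t"]))
    p=K@(R@np.array(X)+t); return p[:2]/p[2]
E
python3 - <<'E'
from h import *
o=get_obs(); print(o)
for n in("top","side"):
    im,d=snapshot(n); cv2.imwrite(f"pics/{n}0.png",im); np.save(f"pics/{n}0.npy",d)
    c=camera_model(n); print(n,np.array(c["K"]).round(1).tolist(),np.array(c["R"]).round(3).tolist(),np.array(c["t"]).round(3).tolist(), -np.array(c["R"]).T@c["t"])
E
```

```text
pics
{'t': 0.0, 'joints': array([-7.90741278e+01,  5.03886472e+00,  7.86234081e+01,  1.42434488e-03,
        9.64635250e+01, -5.90801239e+00]), 'dq': array([-0.04541597,  0.00495397, -0.01325278, -0.01163942, -0.03791339,
        0.02357802]), 'tau': array([ 1.02186455e-03, -3.40181315e+01, -3.02427185e+01,  7.18986872e-02,
        3.29442741e-02, -1.68390143e-04]), 'ee_pos': array([ 0.15917082, -0.52589176,  0.20431836]), 'ee_rot': array([[ 9.57147644e-01,  2.89600128e-01, -3.91894911e-04],
       [ 2.89600284e-01, -9.57145239e-01,  2.16046818e-03],
       [ 2.50571512e-04, -2.18137990e-03, -9.99997589e-01]]), 'wrist_force': array([ 0.32430107, -0.13525813, -0.79694054]), 'wrist_torque': array([-0.01292639, -0.03209894, -0.035924  ]), 'width': 0.09422377094698846}
top [[499.5, 0.0, 316.1], [0.0, 499.5, 192.6], [0.0, 0.0, 1.0]] [[-0.014, -1.0, -0.021], [-0.981, 0.017, -0.192], [0.192, 0.018, -0.981]] [0.033, 0.432, 1.358] [0.16310268 0.0015248  1.41548076]
side [[466.0, 0.0, 320.3], [0.0, 466.0, 203.0], [0.0, 0.0, 1.0]] [[0.905, -0.426, -0.005], [-0.215, -0.445, -0.869], [0.368, 0.788, -0.494]] [-0.396, 0.197, 1.377] [-0.10556122 -1.16551808  0.84959443]
```

View pics/top0.png

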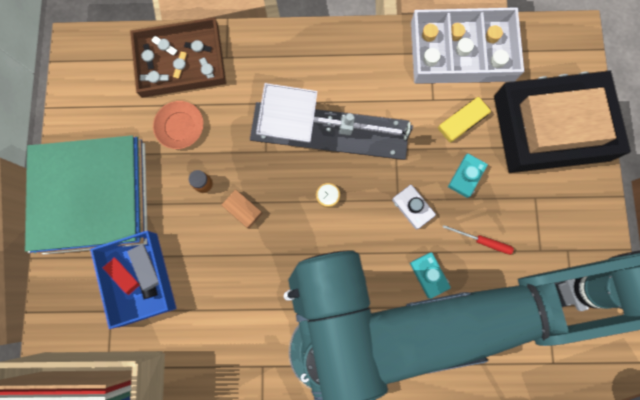

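View pics/side0.png

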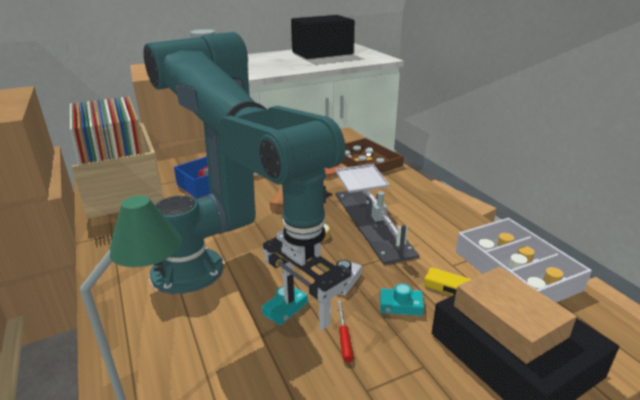

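Candidates in the top view: silver/black body at (414,206), turquoise ones at (468,175) and (431,273), plus the round white clock at (328,195), which could pass for a lens. By the description it is the silver one. The balance has its pan at (287,112), counterpoise at about (347,122) and post at (408,130).

```bash
python3 - <<'E'
from h import *
im=cv2.imread("pics/top0.png"); d=np.load("pics/top0.npy"); P=pts("top",d)
X,Y,Z=P[...,0],P[...,1],P[...,2]
def win(u0,u1,v0,v1):
    m=np.zeros(d.shape,bool); m[v0:v1,u0:u1]=1; return m&(d>0)
def rep(n,m):
    q=P[m][:,:2].astype(np.float32); r=cv2.minAreaRect(q)
    print(n,m.sum(),"mean",P[m].mean(0).round(4),"rect c",np.round(r[0],4),"size",np.round(r[1],4),"ang",round(r[2],1),"zmed",np.median(Z[m]).round(4))
w=win(385,443,180,232)
rep("cam body",w&(Z>.022)&(Z<.045)); rep("cam all",w&(Z>.02)); rep("lens",w&(Z>.052)&(Z<.07))
w=win(240,420,75,165)
rep("base",w&(Z>.006)&(Z<.03))
w=win(250,325,78,150)
m=w&(Z>.08)&(Z<.13); rep("pan",m)
A=np.c_[P[m][:,:2],np.ones(m.sum())]; print("pan plane",np.linalg.lstsq(A,P[m][:,2],rcond=None)[0])
w=win(326,420,100,150)
for z0,z1 in((.075,.098),(.098,.115),(.115,.155)):
    m=w&(Z>z0)&(Z<z1); rep(("z",z0),m); 
m=w&(Z>.108); n,l,s,c=cv2.connectedComponentsWithStats(m.astype(np.uint8))
for i in range(1,n): print(s[i],P[l==i].mean(0).round(4),P[l==i].max(0).round(3))
a=cv2.resize(im[75:165,245:425],None,fx=4,fy=4,interpolation=cv2.INTER_CUBIC)
b=cv2.resize(im[170:240,370:510],None,fx=720/140,fy=720/140,interpolation=cv2.INTER_CUBIC)[:, :720]
b=cv2.resize(b,(400,200)); b=cv2.copyMakeBorder(b,0,0,0,320,cv2.BORDER_CONSTANT)
cv2.imwrite("pics/crop1.png",np.vstack([a,b]))
E
```

```text
cam body 712 mean [ 0.389  -0.2462  0.031 ] rect c [ 0.3904 -0.2463] size [0.1109 0.0712] ang 36.2 zmed 0.0308
cam all 928 mean [ 0.3894 -0.2461  0.0373] rect c [ 0.3904 -0.2463] size [0.1109 0.0712] ang 36.2 zmed 0.0319
lens 202 mean [ 0.3911 -0.2476  0.0595] rect c [ 0.3913 -0.2475] size [0.0419 0.0426] ang 65.6 zmed 0.0593
base 3381 mean [ 0.609  -0.0693  0.0114] rect c [ 0.6601 -0.0178] size [0.5314 0.2757] ang 89.0 zmed 0.0112
pan 2831 mean [0.6431 0.1001 0.1147] rect c [0.6408 0.0857] size [0.1777 0.1494] ang 81.2 zmed 0.1149
pan plane [0.01230712 0.09409292 0.09732895]
('z', 0.075) 439 mean [ 0.6115 -0.0912  0.0862] rect c [ 0.6152 -0.1209] size [0.2357 0.053 ] ang 84.4 zmed 0.0856
('z', 0.098) 128 mean [ 0.6143 -0.0705  0.1029] rect c [ 0.6116 -0.1203] size [0.2372 0.0413] ang 82.8 zmed 0.1014
('z', 0.115) 92 mean [ 0.6096 -0.1078  0.1335] rect c [ 0.6069 -0.1476] size [0.1839 0.0256] ang 80.2 zmed 0.1387
[345 113   9  11  72] [ 0.6152 -0.0663  0.1367] [ 0.627 -0.056  0.15 ]
[408 122   6  11  35] [ 0.5929 -0.2314  0.1177] [ 0.61  -0.225  0.127]
[331 125   1   1   1] [ 0.6068 -0.0182  0.1085] [ 0.607 -0.018  0.108]
```

View pics/crop1.png

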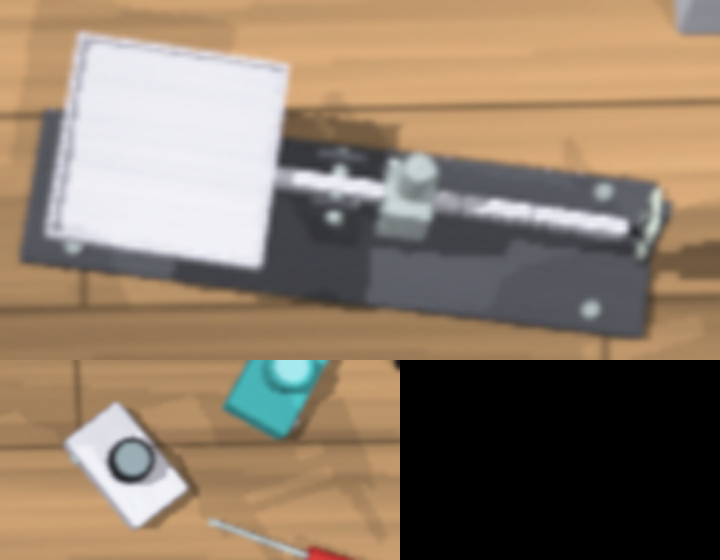

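The crop confirms the silver camera with its dark lens barrel, and the turquoise lookalike is clearly separate. The pan corners are at crop (82,35), (288,65), (262,268) and (45,235), the knob top is at (420,165), and the base plate corners are visible. Next I refine the geometry.

```bash
python3 - <<'E'
from h import *
im=cv2.imread("pics/top0.png"); d=np.load("pics/top0.npy"); P=pts("top",d); Z=P[...,2]
f=lambda c:(245+(c[0]+.5)/4-.5,75+(c[1]+.5)/4-.5)
C=[ray("top",*f(c),.012)[:2] for c in((45,110),(22,262),(643,338),(672,193))]
print("base corners",np.round(C,4).tolist(), [np.linalg.norm(C[i]-C[(i+1)%4]).round(4) for i in range(4)], "c",np.mean(C,0))
e=C[1]-C[2]; print("y axis ang",np.degrees(np.arctan2(e[1],e[0])))
m=((Z>.09)&(Z<.135)&(d>0)); m[:, :250]=0; m[:,318:]=0; m[:78]=0; m[150:]=0
n,l,s,c=cv2.connectedComponentsWithStats(m.astype(np.uint8)); i=1+s[1:,4].argmax(); m=l==i
r=cv2.minAreaRect(P[m][:,:2].astype(np.float32)); print("pan",r,P[m].mean(0))
pc=[]
for c in((82,35),(288,65),(262,268),(45,235)):
    X=ray("top",*f(c),.118)
    for _ in range(5): X=ray("top",*f(c),.006+.0973+.0123*X[0]+.0941*X[1])
    pc.append(X)
pc=np.array(pc); print("pan corners",pc.round(4).tolist(),pc.mean(0)); e=pc[0]-pc[1]; g=pc[3]-pc[2]
print([np.degrees(np.arctan2(v[1],v[0])) for v in(e,g)],np.linalg.norm(e),np.linalg.norm(g))
# camera body edges: mask bodies & corners
w=np.zeros(d.shape,bool); w[178:234,383:446]=1
m=w&(Z>.02)&(Z<.07); b=np.array([ray("top",u,v,.032)[:2] for v,u in np.argwhere(m&(Z<.045))],np.float32)
print("cam",cv2.minAreaRect(b))
q=b-b.mean(0); print("pca",np.degrees(np.arctan2(*np.linalg.svd(q,full_matrices=False)[2][0][::-1])))
E
```

```text
base corners [[0.7154, 0.2024], [0.5981, 0.2182], [0.5319, -0.2325], [0.6411, -0.259]] [np.float64(0.1184), np.float64(0.4555), np.float64(0.1124), np.float64(0.4673)] c [ 0.62164073 -0.01772971]
y axis ang 81.64672052089871
pan ((0.6424425840377808, 0.09641128778457642), (0.15606333315372467, 0.14937780797481537), 81.19446563720703) [0.64343031 0.10185649 0.11510029]
pan corners [[0.724, 0.1609, 0.1273], [0.7046, 0.0197, 0.1138], [0.559, 0.0393, 0.1139], [0.5808, 0.185, 0.1278]] [0.64210566 0.10120411 0.12072121]
[np.float64(82.16551755791397), np.float64(81.48756841271287)] 0.14318554971252712 0.1479385379586231
cam ((0.38923880457878113, -0.24510061740875244), (0.1102270632982254, 0.07164501398801804), 36.26995086669922)
pca -143.35367
```

Camera at (0.391,-0.247), long axis at 36.4°. Balance y axis at 81.7°, pivot about (0.6245,-0.0155), beam about +0.09, poise about 10 mm out. These agree with the given dimensions. Approaching above the lens.

Call:
{"api": "arm_command", "payload": {
  "moves": [
    [[0.0233, 0.0279, 0], 2, 0.75],
    [[0.0233, 0.0279, 0], 2, 0.75],
    [[0.0233, 0.0279, 0], 2, 0.75],
    [[0.0233, 0.0279, 0], 2, 0.75],
    [[0.0233, 0.0279, 0], 2, 0.75],
    [[0.0233, 0.0279, 0], 2, 0.75],
    [[0.0233, 0.0279, 0], 2, 0.75],
    [[0.0233, 0.0279, 0], 2, 0.75],
    [[0.0233, 0.0279, 0], 2, 0.75],
    [[0.0233, 0.0279, 0], 1.6, 0.75],
    [[0, 0, -0.03], 0, 0.75],
    [[0, 0, -0.03], 0, 0.75],
    [[0, 0, -0.02], 0, 0.75],
    [[0, 0, 0], 0, 0.75],
    [[0, 0, 0], 0, 0.75]
  ]
}}

```text
t: 1.35
ee_pos: [0.3915, -0.2467, 0.1243]
ee_rot: [[0.804, 0.594, -0.003], [0.594, -0.804, 0.002], [-0.001, -0.003, -1.0]]
wrist_force: [0.5, 0.3, 0.5]
width: 0.0704
```

Call:
{"api": "arm_command", "payload": {
  "moves": [
    [[0, -0.0005, -0.025], 0, 0.75],
    [[0, 0, -0.025], 0, 0.75],
    [[0, 0, -0.02], 0, 0.75],
    [[0, 0, -0.012], 0, 0.75],
    [[0, 0, -0.005], 0, 0.75],
    [[0, 0, 0], 0, 0.75],
    [[0, 0, 0], 0, 0.3],
    [[0, 0, 0], 0, 0.3],
    [[0, 0, 0], 0, 0.3],
    [[0, 0, 0], 0, 0.3],
    [[0, 0, 0], 0, 0.3],
    [[0, 0, 0], 0, 0.3]
  ]
}}

```text
t: 2.35
ee_pos: [0.3923, -0.2477, 0.0394]
ee_rot: [[0.804, 0.594, 0.0], [0.594, -0.804, 0.0], [0.0, -0.0, -1.0]]
wrist_force: [-2.5, 2.3, 5.4]
width: 0.0433
```

Call:
{"api": "arm_command", "payload": {
  "moves": [
    [[0, 0, 0.015], 0, 0.3],
    [[0, 0, 0.035], 0, 0.3],
    [[0, 0, 0.04], 0, 0.3],
    [[0, 0, 0.04], 0, 0.3],
    [[0, 0, 0.035], 0, 0.3],
    [[0.0208, 0.0293, 0.005], 3.8, 0.3],
    [[0.0208, 0.0293, 0], 3.8, 0.3],
    [[0.0208, 0.0293, 0], 3.8, 0.3],
    [[0.0208, 0.0293, 0], 3.8, 0.3],
    [[0.0208, 0.0293, 0], 3.8, 0.3],
    [[0.0208, 0.0293, 0], 3.8, 0.3],
    [[0.0208, 0.0293, 0], 3.8, 0.3],
    [[0.0208, 0.0293, 0], 3.8, 0.3],
    [[0.0208, 0.0293, 0], 3.8, 0.3],
    [[0.0208, 0.0293, 0], 3.8, 0.3],
    [[0.0208, 0.0293, 0], 3.6, 0.3],
    [[0.0208, 0.0293, 0], 3.6, 0.3],
    [[0, 0, 0], 0, 0.3],
    [[0, 0, 0], 0, 0.3],
    [[0, 0, 0], 0, 0.3]
  ]
}}

```text
t: 4.02
ee_pos: [0.6414, 0.1034, 0.2067]
ee_rot: [[0.146, 0.989, -0.003], [0.989, -0.146, -0.001], [-0.001, -0.003, -1.0]]
wrist_force: [0.3, 0.1, -2.6]
width: 0.0432
```

```bash
python3 - <<'E'
from h import *
o=get_obs(); print(o["ee_pos"],o["wrist_force"],o["width"],o["joints"].round(1))
im,d=snapshot("top"); im2,d2=snapshot("side"); np.save("pics/t1.npy",d)
for X in((.642,.1045,.14),(.642,.1045,.1)): print(proj("side",X),proj("top",X))
u,v=proj("side",(.64,.1,.14)).astype(int)
a=cv2.resize(im2[max(v-75,0):v+75,u-70:u+130],(800,600),interpolation=cv2.INTER_CUBIC); cv2.imwrite("pics/c2.png",a); print(u,v)
E
```

```text
[0.64143186 0.10341143 0.20670554] [ 0.31847068  0.05143217 -2.63083356] 0.04324089780895877 [ 4.2 18.  63.1 -0.  99.1 12.6]
[360.25544553 171.76158174] [285.26617688 109.62414592]
[359.83744804 181.98172524] [286.43953487 114.74434539]
360 172
```

View pics/c2.png

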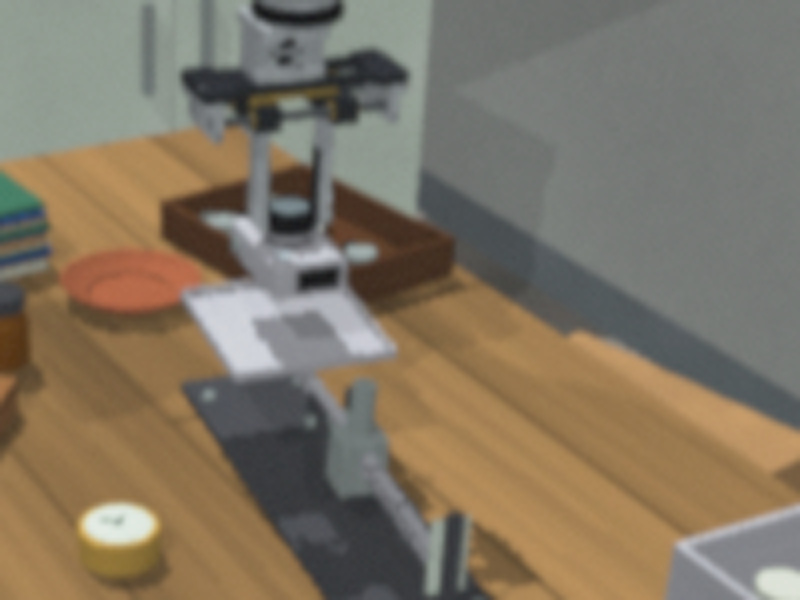

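The camera hangs level over the pan, which is still tilted up. It is at (300,240) in the crop, the knob at (362,400) and the post at (450,550). Lowering it.

Call:
{"api": "arm_command", "payload": {
  "moves": [
    [[0.0005, 0.001, -0.015], 0, 0.3],
    [[0, 0, -0.012], 0, 0.3],
    [[0, 0, -0.008], 0, 0.3],
    [[0, 0, -0.004], 0, 0.3],
    [[0, 0, -0.002], 0, 0.3],
    [[0, 0, -0.002], 0, 0.3],
    [[0, 0, -0.002], 0, 0.3],
    [[0, 0, -0.002], 0, 0.3],
    [[0, 0, -0.002], 0, 0.3],
    [[0, 0, -0.002], 0, 0.3],
    [[0, 0, -0.002], 0, 0.3],
    [[0, 0, -0.002], 0, 0.3],
    [[0, 0, -0.002], 0, 0.3],
    [[0, 0, -0.002], 0, 0.3],
    [[0, 0, 0], 0, 0.3],
    [[0, 0, 0], 0, 0.3]
  ]
}}

```text
t: 5.45
ee_pos: [0.6422, 0.1046, 0.1492]
ee_rot: [[0.145, 0.989, -0.001], [0.989, -0.145, -0.0], [-0.0, -0.001, -1.0]]
wrist_force: [-0.7, -0.4, -3.5]
width: 0.0434
```

Call:
{"api": "arm_command", "payload": {
  "moves": [
    [[0, 0, -0.001], 0, 0.3],
    [[0, 0, -0.001], 0, 0.3],
    [[0, 0, -0.001], 0, 0.3],
    [[0, 0, -0.001], 0, 0.3],
    [[0, 0, -0.001], 0, 0.3],
    [[0, 0, -0.001], 0, 0.3],
    [[0, 0, -0.001], 0, 0.3],
    [[0, 0, -0.001], 0, 0.3],
    [[0, 0, 0], 0, 0.3],
    [[0, 0, 0], 0, 0.3]
  ]
}}

```text
t: 6.28
ee_pos: [0.6425, 0.1048, 0.1417]
ee_rot: [[0.145, 0.989, 0.001], [0.989, -0.145, 0.0], [0.0, 0.001, -1.0]]
wrist_force: [1.2, 2.3, -0.4]
width: 0.0437
```

```bash
python3 - <<'E'
from h import *
for k in range(3): im,d=snapshot("top"); print(get_obs()["wrist_force"].round(2))
P=pts("top",d); Z=P[...,2]
# pan slope from visible pan (exclude camera), all within window
c=np.array([.642,.1045]); y=np.array([.144,.99]); x=np.array([.99,-.144])
rel=P[...,:2]-c; a=rel@x; b=rel@y
m=(abs(a)>.038)&(abs(a)<.066)&(abs(b)<.066)&(Z>.08)&(Z<.135)&(d>0)
A=np.c_[b[m],a[m],np.ones(m.sum())]; print(m.sum(),np.linalg.lstsq(A,Z[m],rcond=None)[0])
m=(abs(a)<.03)&(abs(b)<.05)&(Z>.12)&(Z<.145); A=np.c_[b[m],a[m],np.ones(m.sum())]; print("body",m.sum(),np.linalg.lstsq(A,Z[m],rcond=None)[0])
E
```

```text
[-0.5   0.91 -1.68]
[ 0.21  2.19 -2.33]
[-0.05  0.9  -1.31]
93 [-0.06237347  0.00750583  0.09795153]
body 21 [ 0.00651288 -0.12254289  0.13615753]
```

Beam is at about -0.06 and following. I go 2 mm further and let go gently.

Call:
{"api": "arm_command", "payload": {
  "moves": [
    [[0, 0, -0.001], 0, 0.3],
    [[0, 0, -0.001], 0, 0.3],
    [[0, 0, 0], 0, 0.3],
    [[0, 0, 0], 0, 0.46],
    [[0, 0, 0], 0, 0.47],
    [[0, 0, 0], 0, 0.48],
    [[0, 0, 0], 0, 0.5],
    [[0, 0, 0], 0, 0.55],
    [[0, 0, 0], 0, 0.6],
    [[0, 0, 0], 0, 0.66],
    [[0, 0, 0], 0, 0.66],
    [[0, 0, 0], 0, 0.66]
  ]
}}

```text
t: 7.43
ee_pos: [0.6424, 0.1046, 0.1395]
ee_rot: [[0.146, 0.989, 0.0], [0.989, -0.146, -0.0], [-0.0, 0.0, -1.0]]
wrist_force: [-0.0, -0.9, 0.6]
width: 0.0622
```

Call:
{"api": "arm_command", "payload": {
  "moves": [
    [[0, 0, 0.01], 0, 0.66],
    [[0, 0, 0.02], 0, 0.66],
    [[0, 0, 0.03], 0, 0.66],
    [[0, 0, 0.03], 0, 0.66],
    [[-0.03, 0, 0.01], 0, 0.6],
    [[-0.03, -0.02, 0], -7, 0.5],
    [[-0.03, -0.02, 0], -7, 0.4],
    [[-0.02, -0.02, 0], -7, 0.4],
    [[0, 0, 0], -7, 0.35],
    [[0, 0, 0], -7, 0.35],
    [[0, 0, 0], -7, 0.35],
    [[0, 0, 0], -7, 0.35],
    [[0, 0, 0], -7, 0.35],
    [[0, 0, 0], -7, 0.35],
    [[0, 0, 0], -7, 0.35],
    [[0, 0, 0], -7, 0.35],
    [[0, 0, 0], -7, 0.35],
    [[0, 0, 0], -6, 0.35],
    [[0, 0, 0], 0, 0.35]
  ]
}}

```text
t: 9.02
ee_pos: [0.5325, 0.0446, 0.2405]
ee_rot: [[0.989, -0.147, 0.001], [-0.147, -0.989, -0.0], [0.001, -0.0, -1.0]]
wrist_force: [-1.1, -0.9, 0.2]
width: 0.0332
```

```bash
cat > look.py <<'E'
from h import *
import sys
im,d=snapshot("top"); o=get_obs(); print("t",o["t"],o["ee_pos"].round(4),o["width"].round(4),o["wrist_force"].round(1))
P=pts("top",d); Z=P[...,2]
c=np.array([.6245,-.0155]); y=np.array([.144,.99]); x=np.array([.99,-.144])
rel=P[...,:2]-c; a=rel@x; b=rel@y
def plane(n,m):
    if m.sum()<10: return print(n,"few")
    s=np.linalg.lstsq(np.c_[b[m]-.12,a[m],np.ones(m.sum())],Z[m],rcond=None)[0]; print(n,m.sum(),"slope y,x",s.round(4),"mean a,b",a[m].mean().round(4),b[m].mean().round(4))
ok=d>0
plane("pan",(abs(a)>.042)&(abs(a)<.064)&(abs(b-.12)<.064)&(Z>.075)&(Z<.125)&ok)
plane("body",(abs(a)<.04)&(abs(b-.12)<.065)&(Z>.117)&(Z<.145)&ok)
plane("lens",(abs(a)<.04)&(abs(b-.12)<.06)&(Z>.149)&(Z<.172)&ok)
plane("knob",(abs(a)<.02)&(b<-.03)&(b>-.21)&(Z>.128)&(Z<.175)&ok)
for n,m in(("body",(abs(a)<.05)&(abs(b-.12)<.07)&(Z>.117)&(Z<.2)&ok),):
    r=cv2.minAreaRect(np.c_[a[m],b[m]].astype(np.float32)); print(n,r)
cv2.imwrite(f"pics/{sys.argv[1]}.png",cv2.resize(im[65:175,235:435],(800,440),interpolation=cv2.INTER_CUBIC))
E
python3 look.py c3
```

```text
Traceback (most recent call last):
  File "look.py", line 3, in <module>
    im,d=snapshot("top"); o=get_obs(); print("t",o["t"],o["ee_pos"].round(4),o["width"].round(4),o["wrist_force"].round(1))
                                                                             ^^^^^^^^^^^^^^^^
AttributeError: 'float' object has no attribute 'round'
```

```bash
sed -i 's/o\["width"\].round(4)/round(o["width"],4)/' look.py; python3 look.py c3
```

```text
t 9.1167 [0.5325 0.0447 0.2402] 0.0331 [-0.4 -0.1  0.8]
pan 111 slope y,x [-0.1128 -0.0111  0.0923] mean a,b -0.0566 0.112
body few
lens 18 slope y,x [-0.2121 -0.0495  0.156 ] mean a,b 0.014 0.1309
knob 31 slope y,x [1.503  0.6762 0.4003] mean a,b -0.0023 -0.0471
body ((0.020188234746456146, 0.13334491848945618), (0.03111930377781391, 0.013189333491027355), 23.554101943969727)
```

View pics/c3.png

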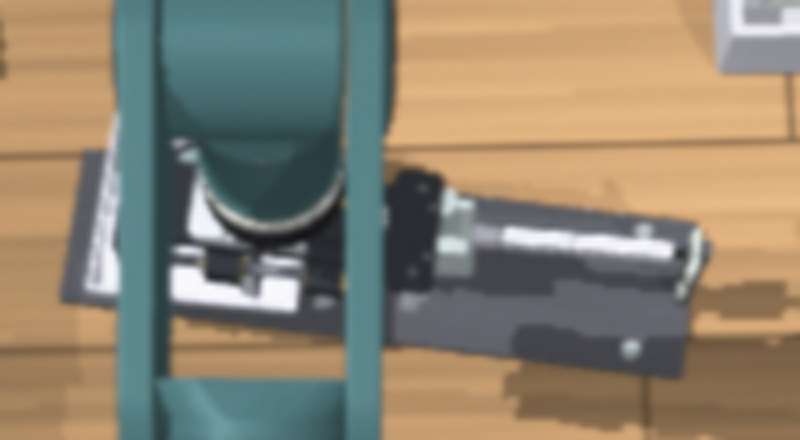

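The arm hides the pan; I move aside to view it properly.

Call:
{"api": "arm_command", "payload": {
  "moves": [
    [[-0.005, -0.035, 0], 0, 0.35],
    [[-0.005, -0.035, 0], 0, 0.35],
    [[-0.005, -0.035, 0], 0, 0.35],
    [[-0.005, -0.035, 0], 0, 0.35],
    [[-0.005, -0.035, 0], 0, 0.35],
    [[-0.005, -0.035, 0], 0, 0.35],
    [[0, 0, 0], 0, 0.35]
  ]
}}

```text
t: 9.7
ee_pos: [0.5012, -0.171, 0.2394]
ee_rot: [[0.989, -0.15, -0.001], [-0.15, -0.989, -0.003], [-0.0, 0.003, -1.0]]
wrist_force: [-0.0, 0.5, -0.6]
width: 0.0329
```

```bash
python3 look.py c4
```

```text
t 9.75 [ 0.5017 -0.1681  0.2395] 0.033 [-0.2 -0.2  0.2]
pan 633 slope y,x [-0.0989  0.0013  0.0934] mean a,b -0.0038 0.1195
body 716 slope y,x [-0.086   0.0006  0.1253] mean a,b -0.0042 0.1145
lens 184 slope y,x [-0.078   0.0095  0.1536] mean a,b 0.0006 0.1222
knob 62 slope y,x [0.0887 0.7542 0.1642] mean a,b -0.0018 -0.0426
body ((0.0008580461144447327, 0.11886003613471985), (0.11080246418714523, 0.06764213740825653), 89.84967803955078)
```

View pics/c4.png

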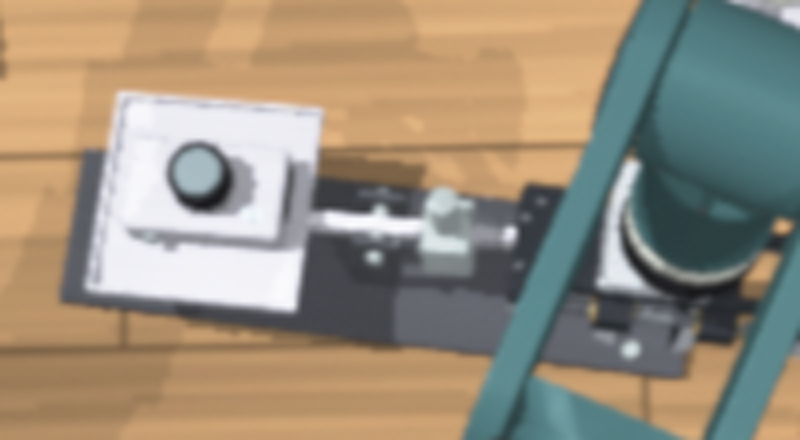

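The camera lies flat in the pan's middle, lens up at (200,175) in the crop. Its body centre is within about 2 mm of the pan centre, tilted -0.09 with the pan on its stop. The knob top is at (445,203). Next I straddle the knob with an open gap of 33 mm, without pinching.

Call:
{"api": "arm_command", "payload": {
  "moves": [
    [[0.0287, 0.0274, 0], 0, 0.35],
    [[0.0287, 0.0274, 0], 0, 0.35],
    [[0.0287, 0.0274, 0], 0, 0.35],
    [[0.0287, 0.0274, 0], 0, 0.35],
    [[0, 0, 0], 0, 0.35],
    [[0, 0, -0.03], 0, 0.35],
    [[0, 0, -0.03], 0, 0.35],
    [[0, 0, 0], 0, 0.35],
    [[0, 0, 0], 0, 0.35]
  ]
}}

```text
t: 10.5
ee_pos: [0.6157, -0.0545, 0.1775]
ee_rot: [[0.99, -0.143, -0.005], [-0.143, -0.99, 0.001], [-0.005, -0.0, -1.0]]
wrist_force: [0.2, -0.0, 0.1]
width: 0.0333
```

```bash
python3 - <<'E'
from h import *
im,d=snapshot("side"); o=get_obs(); print(o["ee_pos"],o["ee_rot"][:,1],o["width"])
K=(.6163,-.0593,.135); T=o["ee_pos"]
print([((proj("side",p)-(390-100,200-75))*4).round() for p in(K,(K[0]+.0009,K[1]+.0019,.154),T)])
u,v=proj("side",K).astype(int); print(u,v)
cv2.imwrite("pics/c5.png",cv2.resize(im[v-60:v+45,u-70:u+70],(800,600),interpolation=cv2.INTER_CUBIC))
E
```

```text
[ 0.61702944 -0.05509118  0.18013027] [-1.44064472e-01 -9.89568292e-01 -1.50076986e-04] 0.033116658964067826
[array([354., 279.]), array([355., 257.]), array([355., 226.])]
378 194
```

View pics/c5.png

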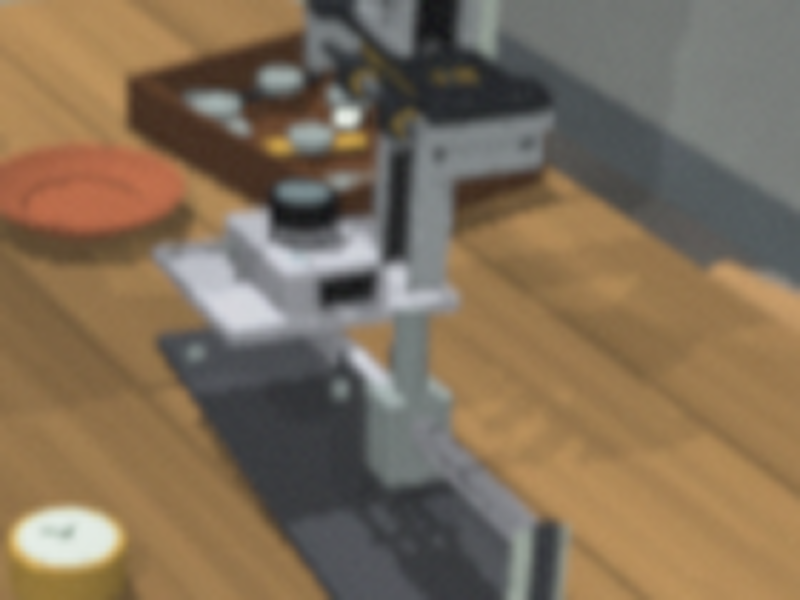

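The fingers straddle the knob line: knob at (410,350), near finger at (430,240), just above. A 4 mm correction in y, then down.

Call:
{"api": "arm_command", "payload": {
  "moves": [
    [[-0.0005, -0.004, 0], 0, 0.38],
    [[0, 0, 0], 0, 0.38],
    [[0, 0, -0.008], 0, 0.38],
    [[0, 0, -0.01], 0, 0.38],
    [[0, 0, -0.01], 0, 0.38],
    [[0, 0, -0.01], 0, 0.38],
    [[0, 0, -0.006], 0, 0.38],
    [[0, 0, 0], 0, 0.38],
    [[0, 0, 0], 0, 0.38]
  ]
}}

```text
t: 11.3
ee_pos: [0.6162, -0.0597, 0.1344]
ee_rot: [[0.989, -0.146, -0.002], [-0.146, -0.989, 0.0], [-0.002, 0.0, -1.0]]
wrist_force: [0.2, -0.8, 0.3]
width: 0.0359
```

Call:
{"api": "arm_command", "payload": {
  "moves": [
    [[-0.0004, -0.003, 0], 0, 0.38],
    [[-0.0004, -0.003, 0], 0, 0.38],
    [[-0.0004, -0.003, 0], 0, 0.38],
    [[-0.0004, -0.003, 0], 0, 0.38],
    [[-0.0004, -0.003, 0], 0, 0.38],
    [[-0.0005, -0.003, 0], 0, 0.38],
    [[-0.0004, -0.003, 0], 0, 0.38],
    [[-0.0004, -0.003, 0], 0, 0.38],
    [[-0.0005, -0.003, 0], 0, 0.38],
    [[-0.0004, -0.003, 0], 0, 0.38],
    [[-0.0004, -0.003, 0], 0, 0.38],
    [[-0.0005, -0.003, 0], 0, 0.38],
    [[-0.0004, -0.003, 0], 0, 0.38],
    [[-0.0004, -0.003, 0], 0, 0.38],
    [[-0.0005, -0.003, 0], 0, 0.38],
    [[0, 0, 0], 0, 0.38],
    [[0, 0, 0], 0, 0.38],
    [[0.0004, 0.003, 0], 0, 0.38],
    [[0.0004, 0.003, 0], 0, 0.38],
    [[0, 0, 0], 0, 0.38]
  ]
}}

```text
t: 12.97
ee_pos: [0.6113, -0.0984, 0.1358]
ee_rot: [[0.989, -0.145, 0.001], [-0.145, -0.989, -0.0], [0.001, 0.0, -1.0]]
wrist_force: [-0.7, 0.3, 0.4]
width: 0.0358
```

```bash
python3 look.py c6
```

```text
t 13.0167 [ 0.6112 -0.0986  0.1357] 0.0356 [ 0.1 -0.5 -0.8]
pan 632 slope y,x [-0.0923  0.0012  0.094 ] mean a,b -0.0037 0.1185
body 716 slope y,x [-0.0842  0.0097  0.1259] mean a,b -0.0044 0.1146
lens 196 slope y,x [-0.0648 -0.013   0.1544] mean a,b -0.0002 0.1217
knob 97 slope y,x [-0.0372  0.1151  0.1451] mean a,b -0.006 -0.0853
body ((-4.254654049873352e-05, 0.11889658868312836), (0.0691312849521637, 0.11035040766000748), 1.1430773735046387)
```

View pics/c6.png

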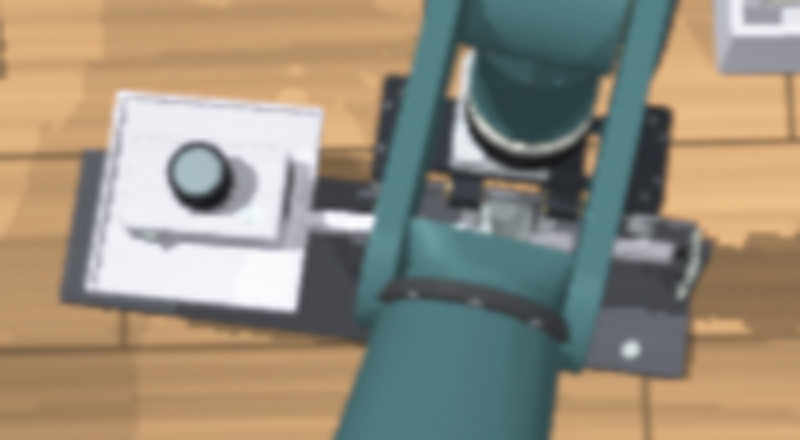

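The pan stays visible while the arm is at the knob; the beam is still on the pan-down stop with the poise about 50 mm out. Pushing on in steps.

Call:
{"api": "arm_command", "payload": {
  "moves": [
    [[-0.0004, -0.003, 0], 0, 0.38],
    [[-0.0004, -0.003, 0], 0, 0.38],
    [[-0.0003, -0.002, 0], 0, 0.38],
    [[-0.0003, -0.002, 0], 0, 0.38],
    [[-0.0003, -0.002, 0], 0, 0.38],
    [[-0.0003, -0.002, 0], 0, 0.38],
    [[-0.0003, -0.002, 0], 0, 0.38],
    [[0, 0, 0], 0, 0.38],
    [[0.0004, 0.003, 0], 0, 0.38],
    [[0.0004, 0.003, 0], 0, 0.38],
    [[0.0003, 0.002, 0], 0, 0.38],
    [[0, 0, 0], 0, 0.38],
    [[0, 0, 0], 0, 0.38],
    [[0, 0, 0], 0, 0.38],
    [[0, 0, 0], 0, 0.38],
    [[0, 0, 0], 0, 0.38],
    [[0, 0, 0], 0, 0.38]
  ]
}}

```text
t: 14.43
ee_pos: [0.6099, -0.1068, 0.1355]
ee_rot: [[0.989, -0.146, -0.0], [-0.146, -0.989, -0.0], [-0.0, 0.0, -1.0]]
wrist_force: [0.1, -0.6, -0.7]
width: 0.0359
```

```bash
cat > lv.py <<'E'
from h import *
c=np.array([.6245,-.0155]); y=np.array([.144,.99]); x=np.array([.99,-.144])
o=get_obs(); T=o["ee_pos"]; print("t",round(o["t"],2),"tcp b",((T[:2]-c)@y).round(4),"a",((T[:2]-c)@x).round(4),"z",T[2].round(4),"F",o["wrist_force"].round(1),"w",round(o["width"],4))
fr=[snapshot("top")[1] for _ in range(3)]
D=np.median(fr,0); P=pts("top",D); Z=P[...,2]; rel=P[...,:2]-c; a=rel@x; b=rel@y
def fit(n,m):
    m=m&(D>0)
    for _ in range(4):
        s=np.linalg.lstsq(np.c_[b[m]-.12,a[m],np.ones(m.sum())],Z[m],rcond=None)[0]
        r=Z-(s[0]*(b-.12)+s[1]*a+s[2]); m=m&(abs(r)<max(.0015,2*np.median(abs(r[m]))))
    print(n,m.sum(),"slope y",s[0].round(4),"x",s[1].round(4),"z at centre",s[2].round(4))
fit("pan",(abs(a)>.042)&(abs(a)<.064)&(abs(b-.12)<.062)&(Z>.08)&(Z<.125))
fit("body",(abs(a)<.028)&(abs(b-.12)<.05)&(Z>.11)&(Z<.146))
fit("table",(abs(a)<.25)&(abs(b-.12)<.12)&(abs(Z)<.008))
E
python3 lv.py
```

```text
t 14.43 tcp b -0.0925 a -0.0013 z 0.1355 F [ 0.1 -0.6 -0.7] w 0.0359
pan 391 slope y -0.0413 x -0.0001 z at centre 0.0996
body 301 slope y -0.0504 x -0.0043 z at centre 0.1314
table 5245 slope y -0.0007 x -0.0005 z at centre -0.001
```

Beam is off the stop at about -0.045. Push about 6 mm more.

Call:
{"api": "arm_command", "payload": {
  "moves": [
    [[-0.0004, -0.003, 0], 0, 0.38],
    [[-0.0004, -0.003, 0], 0, 0.38],
    [[-0.0003, -0.002, 0], 0, 0.38],
    [[-0.0003, -0.002, 0], 0, 0.38],
    [[-0.0003, -0.002, 0], 0, 0.38],
    [[-0.0003, -0.002, 0], 0, 0.38],
    [[-0.0001, -0.001, 0], 0, 0.38],
    [[0, 0, 0], 0, 0.38],
    [[0.0004, 0.003, 0], 0, 0.38],
    [[0.0004, 0.003, 0], 0, 0.38],
    [[0.0003, 0.002, 0], 0, 0.38],
    [[0, 0, 0], 0, 0.38],
    [[0, 0, 0], 0, 0.38],
    [[0, 0, 0], 0, 0.38],
    [[0, 0, 0], 0, 0.38],
    [[0, 0, 0], 0, 0.38],
    [[0, 0, 0], 0, 0.38],
    [[0, 0, 0], 0, 0.38]
  ]
}}

```text
t: 16.08
ee_pos: [0.6088, -0.1138, 0.1355]
ee_rot: [[0.989, -0.146, -0.0], [-0.146, -0.989, -0.0], [-0.0, 0.0, -1.0]]
wrist_force: [0.5, 0.5, 0.5]
width: 0.0356
```

```bash
python3 lv.py
```

```text
t 16.08 tcp b -0.0996 a -0.0013 z 0.1355 F [0.5 0.5 0.5] w 0.0356
pan 383 slope y -0.0116 x 0.0027 z at centre 0.1037
body 289 slope y -0.0136 x 0.0008 z at centre 0.1354
table 5295 slope y -0.002 x 0.0005 z at centre -0.001
```

Call:
{"api": "arm_command", "payload": {
  "moves": [
    [[-0.0004, -0.003, 0], 0, 0.38],
    [[-0.0004, -0.003, 0], 0, 0.38],
    [[-0.0002, -0.0015, 0], 0, 0.38],
    [[-0.0002, -0.0015, 0], 0, 0.38],
    [[-0.0002, -0.0012, 0], 0, 0.38],
    [[0, 0, 0], 0, 0.38],
    [[0.0004, 0.003, 0], 0, 0.38],
    [[0.0004, 0.003, 0], 0, 0.38],
    [[0.0003, 0.002, 0], 0, 0.38],
    [[0, 0, 0], 0, 0.38],
    [[0, 0, 0], 0, 0.38],
    [[0, 0, 0], 0, 0.38],
    [[0, 0, 0], 0, 0.38],
    [[0, 0, 0], 0, 0.38],
    [[0, 0, 0], 0, 0.38],
    [[0, 0, 0], 0, 0.38],
    [[0, 0, 0], 0, 0.38]
  ]
}}

```text
t: 17.65
ee_pos: [0.6085, -0.1161, 0.1355]
ee_rot: [[0.989, -0.146, -0.0], [-0.146, -0.989, -0.0], [-0.0, 0.0, -1.0]]
wrist_force: [0.2, -0.3, -0.4]
width: 0.0358
```

```bash
python3 lv.py; python3 - <<'E'
from h import *
im,d=snapshot("side"); np.save("pics/s7.npy",d)
c=np.array([.6245,-.0155]); y=np.array([.144,.99])
q=c-.21*y; u,v=proj("side",(*q,.09)).astype(int); print(u,v)
cv2.imwrite("pics/c7.png",cv2.resize(im[v-45:v+30,u-60:u+40],(800,600),interpolation=cv2.INTER_CUBIC))
E
```

```text
t 17.65 tcp b -0.1018 a -0.0013 z 0.1355 F [ 0.2 -0.3 -0.4] w 0.0358
pan 373 slope y -0.0212 x -0.0005 z at centre 0.1042
body 302 slope y -0.011 x 0.0082 z at centre 0.136
table 5148 slope y -0.0024 x -0.0001 z at centre -0.001
400 233
```

View pics/c7.png

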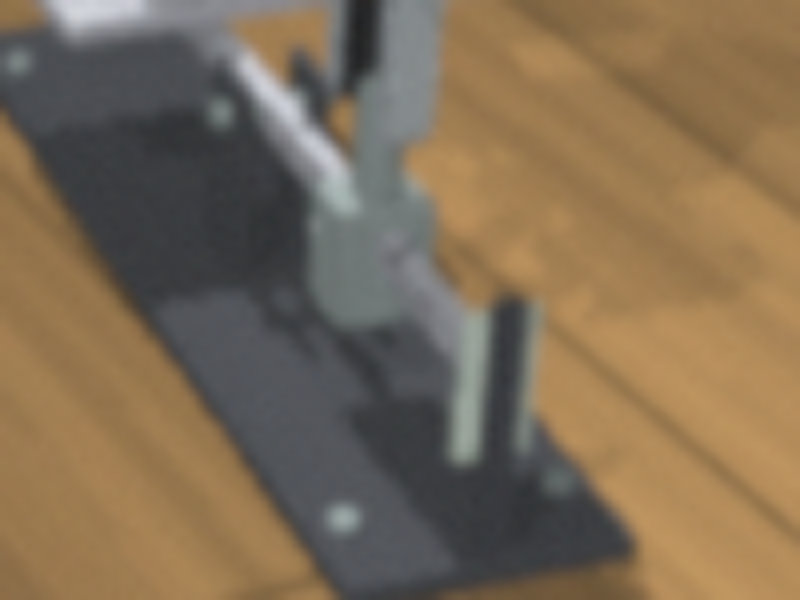

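The side view shows the poise well out at (370,250), with the tip hidden behind the plate at (490,380). I'll get the angle from averaged depth over pan, body and beam instead.

```bash
cat > lv2.py <<'E'
from h import *
c=np.array([.6245,-.0155]); y=np.array([.144,.99]); x=np.array([.99,-.144])
F=[snapshot("top")[1] for _ in range(12)]; print("t",get_obs()["t"])
F=np.array(F); n=(F>0).sum(0); D=np.where(n>5,F.sum(0)/np.maximum(n,1),0); sd=F.std(0)
print("noise mm",np.median(sd[D>0])*1e3)
D[sd>.004]=0
P=pts("top",D); Z=P[...,2]; rel=P[...,:2]-c; a=rel@x; b=rel@y; ok=D>0
def er(m): return cv2.erode(m.astype(np.uint8),np.ones((3,3),np.uint8))>0
S={"pan":(abs(a)<.067)&(abs(b-.12)<.067)&(Z>.08)&(Z<.122)&ok,
   "body":(abs(a)<.032)&(abs(b-.12)<.054)&(Z>.118)&(Z<.148)&ok,
   "lens":(abs(a)<.024)&(abs(b-.12)<.03)&(Z>.152)&(Z<.175)&ok,
   "beam+":(abs(a+.001)<.006)&(b<.045)&(b>.025)&(Z>.075)&(Z<.115)&ok,
   "beam-":(abs(a+.001)<.006)&(b<-.135)&(b>-.205)&(Z>.06)&(Z<.115)&ok,
   "base":(abs(a)>.03)&(abs(a)<.055)&(abs(b)<.21)&(abs(Z-.012)<.008)&ok}
A=[];B=[]
for k,(nme,m) in enumerate(S.items()):
    if nme[:4]!="beam": m=er(m)
    if m.sum()<6: print(nme,"few",m.sum()); continue
    for _ in range(4):
        s=np.linalg.lstsq(np.c_[b[m]-b[m].mean(),np.ones(m.sum())],Z[m],rcond=None)[0]
        r=Z-(s[0]*(b-b[m].mean())+s[1]); m=m&(abs(r)<max(.001,2.5*np.median(abs(r[m]))))
    print(nme,m.sum(),"slope",s[0].round(4),"mean b",b[m].mean().round(4),"z",s[1].round(4),"z@.12",(s[1]+s[0]*(.12-b[m].mean())).round(4), "rms mm",(r[m].std()*1e3).round(2))
    if nme in("pan","body","lens"): A+=[(bb,k==0,k==1,k==2) for bb in b[m]]; B+=list(Z[m])
print("joint slope",np.linalg.lstsq(np.array(A,float),np.array(B),rcond=None)[0].round(4))
E
python3 lv2.py
```

```text
t 18.45
noise mm 2.8171153
pan 398 slope -0.0058 mean b 0.1205 z 0.104 z@.12 0.104 rms mm 0.55
body 216 slope -0.0124 mean b 0.1209 z 0.1359 z@.12 0.1359 rms mm 0.52
lens 68 slope -0.0025 mean b 0.1173 z 0.1645 z@.12 0.1645 rms mm 0.43
beam+ 18 slope 0.0126 mean b 0.0361 z 0.0916 z@.12 0.0927 rms mm 0.44
beam- 34 slope -0.0089 mean b -0.1722 z 0.0934 z@.12 0.0908 rms mm 0.6
base 77 slope 0.0009 mean b -0.0124 z 0.0112 z@.12 0.0114 rms mm 0.6
joint slope [-0.0075  0.1049  0.1368  0.1654]
```

All methods agree: θ ≈ -0.0085 (joint slope -0.0075, beam both sides -0.0087, heights about -0.009). One more small push outwards.

Call:
{"api": "arm_command", "payload": {
  "moves": [
    [[-0.0004, -0.003, 0], 0, 0.38],
    [[-0.0004, -0.003, 0], 0, 0.38],
    [[-0.0002, -0.0015, 0], 0, 0.38],
    [[-0.0002, -0.0013, 0], 0, 0.38],
    [[-0.0001, -0.001, 0], 0, 0.38],
    [[0, 0, 0], 0, 0.38],
    [[0.0004, 0.003, 0], 0, 0.38],
    [[0.0004, 0.003, 0], 0, 0.38],
    [[0.0003, 0.002, 0], 0, 0.38],
    [[0, 0, 0], 0, 0.38],
    [[0, 0, 0], 0, 0.38],
    [[0, 0, 0], 0, 0.38],
    [[0, 0, 0], 0, 0.38],
    [[0, 0, 0], 0, 0.38],
    [[0, 0, 0], 0, 0.38],
    [[0, 0, 0], 0, 0.38],
    [[0, 0, 0], 0, 0.38]
  ]
}}

```text
t: 19.87
ee_pos: [0.6084, -0.1178, 0.1355]
ee_rot: [[0.989, -0.146, -0.0], [-0.146, -0.989, -0.0], [-0.0, 0.0, -1.0]]
wrist_force: [-0.0, 0.5, 0.4]
width: 0.0353
```

```bash
python3 lv2.py
```

```text
t 20.4667
noise mm 2.815044
pan 371 slope -0.0015 mean b 0.1223 z 0.1051 z@.12 0.1051 rms mm 0.51
body 216 slope 0.0003 mean b 0.1163 z 0.1371 z@.12 0.1371 rms mm 0.58
lens 103 slope 0.0024 mean b 0.1162 z 0.1657 z@.12 0.1657 rms mm 0.69
beam+ 18 slope 0.0541 mean b 0.0356 z 0.0921 z@.12 0.0967 rms mm 0.46
beam- 33 slope 0.0009 mean b -0.1701 z 0.0917 z@.12 0.092 rms mm 0.61
base 57 slope -0.0053 mean b 0.0127 z 0.0111 z@.12 0.0105 rms mm 0.85
joint slope [-0.0011  0.1053  0.1373  0.1658]
```

Level within about 0.002 rad by every estimate. I lift straight off and move well clear.

Call:
{"api": "arm_command", "payload": {
  "moves": [
    [[0, 0, 0.006], 0, 0.38],
    [[0, 0, 0.012], 0, 0.38],
    [[0, 0, 0.02], 0, 0.38],
    [[0, 0, 0.03], 0, 0.38],
    [[0, 0, 0.03], 0, 0.38],
    [[-0.03, -0.01, 0.01], 0, 0.38],
    [[-0.03, -0.02, 0], 0, 0.38],
    [[-0.03, -0.02, 0], 0, 0.38],
    [[-0.03, -0.03, 0], 0, 0.38],
    [[-0.03, -0.03, 0], 0, 0.38],
    [[-0.03, -0.03, 0], 0, 0.38],
    [[-0.02, -0.03, 0], 0, 0.38],
    [[0, 0, 0], 0, 0.38],
    [[0, 0, 0], 0, 0.38],
    [[0, 0, 0], 0, 0.38],
    [[0, 0, 0], 0, 0.38],
    [[0, 0, 0], 0, 0.38],
    [[0, 0, 0], 0, 0.38],
    [[0, 0, 0], 0, 0.38]
  ]
}}

```text
t: 22.05
ee_pos: [0.4106, -0.2853, 0.2434]
ee_rot: [[0.99, -0.144, -0.0], [-0.144, -0.99, 0.0], [-0.0, -0.0, -1.0]]
wrist_force: [0.1, 0.1, 0.3]
width: 0.0356
```

```bash
python3 lv2.py; python3 look.py c8
```

```text
t 22.65
noise mm 2.8303945
pan 374 slope -0.0002 mean b 0.1187 z 0.1051 z@.12 0.1051 rms mm 0.6
body 299 slope -0.0011 mean b 0.1164 z 0.137 z@.12 0.137 rms mm 0.72
lens 77 slope -0.0014 mean b 0.1166 z 0.1658 z@.12 0.1658 rms mm 0.66
beam+ 18 slope -0.0961 mean b 0.0345 z 0.0921 z@.12 0.0839 rms mm 0.39
beam- 66 slope 0.0172 mean b -0.1672 z 0.0915 z@.12 0.0964 rms mm 0.62
base 281 slope -0.0011 mean b -0.0624 z 0.0112 z@.12 0.011 rms mm 0.62
joint slope [-0.0006  0.1052  0.137   0.1659]
t 22.7 [ 0.4099 -0.2862  0.2435] 0.0358 [-0.6  0.4  0.6]
pan 659 slope y,x [0.0012 0.0028 0.105 ] mean a,b -0.0034 0.1199
body 779 slope y,x [0.0148 0.0542 0.136 ] mean a,b -0.0056 0.1138
lens 233 slope y,x [0.0925 0.1078 0.1646] mean a,b -0.0011 0.1149
knob 59 slope y,x [0.0621 0.5615 0.16  ] mean a,b -0.0012 -0.1054
body ((-0.0014454461634159088, 0.11597325652837753), (0.0698724314570427, 0.11148432642221451), 0.1744583547115326)
```

View pics/c8.png

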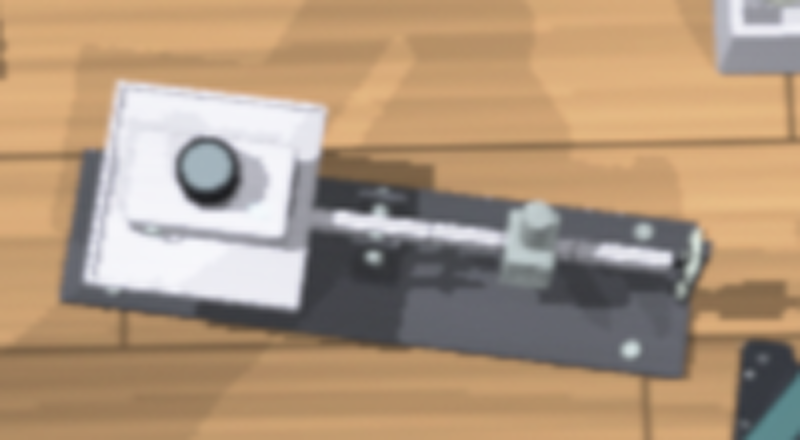

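The arm is clear. The camera sits lens up at (207,172), about 3 mm from the pan's middle. The counterpoise is at (540,225), and the beam is level and free, so I hand in.

```bash
python3 -c "
from plant import manip; print(manip.close_job())"
```

```text
the job is handed in; nothing more can be done
None
```

The silver camera lies flat in the pan, lens up and released, and the beam stands level with the arm well clear. I handed the job in at about 22.7 s.

- **Camera:** I gripped it by the lens barrel and lowered it until the pan had nearly reached its stop before letting go. In the last view its centre is about 3 mm from the middle of the pan.
- **Counterpoise:** I pushed it out in steps with the open fingers either side of the knob. I did not pinch it, because the gripper's fixed force of about 30 N is over the 10 N limit. It ended about 69 mm out. The force readings I took between pushes showed nothing above the sensor noise; I did not read the force during a push.
- **Level:** The last averaged depth check gave a pan, body and lens slope of −0.0006 rad. Comparing the beam height on both sides of the pivot gave about +0.003 rad, and the pan height about 0 once the depth offset seen on the base plate is removed.
- **Checks that failed or disagreed:** I could not read the black level line, because the plate hides the beam tip in the side view. Single-frame slopes taken on the camera body and lens were off by 0.01 to 0.09 rad, because barrel and edge pixels got into the fit, so I did not use them. I did not measure the bystanders again; no move touched them.

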